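# Fetch the brass bush from the covered counter case

## Task

Slide the yellow cover plate of the sloping parts case along to the right until you feel it come firmly home against the red stop, without ramming it, and leave it parked there. Then take the brass bush out of whichever pocket it stands in and set it down gently (do not drop it), upright, in the green order tray. Leave the two washers in their pockets and do not disturb the oil filter, the bearing or the carton.

Things in the scene. Friction and masses are not known exactly. Their poses are not given: they have to be found in the camera images.
- case: Blue sloping parts case, fixed, 384 mm long (y from -202 to +182 mm of its origin), 95 mm high. Origin on the work surface; z vertical, y along the case (left as the robot sees it). Its trough is tilted 32 deg about y to face the robot. Slope axes in the case frame: u, up the slope = (0.848, 0, 0.530); y; n, out of the trough = (-0.530, 0, 0.848); u = n = 0 lies at (0, 0, 26 mm).
- pocket_mid (a point): Centre of the middle pocket's floor (u = 0, y = 89 mm, n = 0). Three pockets, each 34 mm along y, centred at y = 49, 89 and 129 mm; the ribs that part them and edge them are only 6 mm high (n), nothing taller stands between them.
- mouth (a point): Centre of the trough's mouth above the middle pocket (n = 46 mm). The trough is 40 mm wide (u -20 to +20) and 46 mm deep, open from y = 6 to 176 mm, so fingers must come in tilted, along n. The cover lies on its long walls (n = 46 mm) between two long lips (u = +-31 mm, up to n = 54 mm).
- deck (a point): Point on the closed steel deck (n = 46 mm, u = 0, y = -90 mm) right of the pockets (y below 6 mm), where the cover parks. Sliding the cover takes a few N.
- stop: Red stop bar on the deck at the right end of the case, fixed, 58 mm across the slope, 16 mm thick along y, 12 mm high. Origin at its underside centre (n = 46 mm); axes along u, y, n. Its setting along the case differs by up to 14 mm between starts.
- stop_face (a point): Middle of the stop's left face, the one the cover meets, 2 mm above the deck.
- cover: Loose yellow cover plate, 60 mm across the slope (u), 166 mm long (y), 4 mm thick, about 0.25 kg, with a black upright tab at its centre, 14 mm thick along y, 30 mm along u, standing up to 30 mm above the plate's underside. Origin at the centre of its underside; axes along u, y, n. It hides all three pockets at the start and must travel about 165 to 185 mm along -y of the case to the stop.
- cover_edge (a point): Middle of the cover's right edge (83 mm along -y from its origin, mid-thickness), which meets the stop.
- bush: Brass bush, a 26 mm diameter, 28 mm tall cylinder with a dark round bore mark on its top face, about 90 g, standing along n in one of the three pockets, so its top is 18 mm below the trough's mouth. Origin at the centre of its underside, z out of its top face.
- washer_a: Dark steel washer, 26 mm diameter, 4 mm thick, flat in one of the pockets. Origin at its underside centre.
- washer_b: Second dark steel washer like the first, in the remaining pocket.
- tray: Green shallow order tray, fixed on the work surface, 130 mm (x) by 120 mm (y) outside, walls 4 mm thick and 16 mm high, floor 4 mm thick (top at z = 4 mm). Origin under its centre.
- filter: Bystander: oil filter can with orange band, 68 mm diameter, 85 mm high, standing. Origin at its underside.
- bearing: Bystander: steel bearing ring, 62 mm diameter, 18 mm high, lying flat. Origin at its underside.
- carton: Bystander: cardboard carton 60 x 70 x 55 mm. Origin at its underside.
Mind the look-alikes: they are no part of the job. What is meant by the cover is not blue, brown or grey, and is the larger of those in its own colour.

How it is judged:
By the outcome, as a careful person would: the job done as asked, in the order asked, and still so for the second after the job is handed in, with the robot touching nothing.
It also fails if it takes over 56 s, if anything falls off the work surface, if the arm or the gripper's body presses on something with over 40 N, if the wrist force passes 120 N, or if a joint passes its speed limit or range.

## Robot

A 6-joint arm with a two-finger parallel gripper is mounted at the origin on the work surface. World frame = base frame: x ahead of the robot, y to its left, z up, the work surface at z = 0. Lengths are in m, angles in rad, forces in N, time in s.
With the tool pointing down it reaches from about 0.325 to 0.875 m from the base axis. Payload 4.4 kg.
Tool frame: the origin (TCP) lies at the centre of the arm's flange, where the gripper is bolted on; the fingertips stand 173 mm ahead of it and the grasp point (between the pads) lies 155 mm ahead of it; z points along the fingers, y is the line along which they close (so a half turn about z gives the same grasp; the last joint's range is limited). The gripper opens to 85 mm and grips with 20 to 120 N. Pads are 22 mm wide; open, the fingers measure 114 mm over their backs; the gripper's body (76 mm by 85 mm) begins 54 mm behind the grasp point. The pads swing forward as they close: fully open they stand 13 mm farther back than shut.
Start: joints at [-1.294, 0.207, 1.542, -0, 1.393, -0.15], TCP at [0.238, -0.523, 0.405] pointing down, gripper open.
Joint ranges: [-2.73, 2.73], [-0.86, 2.22], [0.23, 2.46], [-1.11, 4.25], [0.08, 2.63], [-2.82, 2.82]. Speed limits (rad/s): [2.79, 2.79, 3.14, 3.14, 3.14, 3.14].

## Interface

Orientations are given as a unit quaternion [w, x, y, z].
In Python, from rig import get_obs, camera, camera_params, hand_in gives the robot as it stands. The module is installed in compiled form; this text tells all that it offers.
- The arm moves only by the shell command python3 -m handwheel 'ROWS' [FORCE]. ROWS is JSON, a list that holds one entry, the list of rows, each a list of 7 numbers: the turn, a rotation vector about the tool's x, y, z in degrees, then the shift along the tool's x, y, z in m, then the opening, from 0 (shut) to 1 (fully open). A call has 1 to 10 rows; each row shifts and turns the commanded pose from where the row before left it, along the tool's axes as they then stand; what a row does not reach is not made up. A row lasts 1/12 s, in which the tool goes at most 41.7 mm and 7.16 degrees, less where a joint would pass 70% of its speed; a pose out of reach is approached as far as the arm can. A call with a gripper value outside its range is refused whole. The fingers move at their own pace and stop on an object; FORCE is the grip in N (left out, the last holds). Time passes only in rows, so rows that do not move let the fingers close. It gives the time, the measured TCP pose, the force, the opening and the grip force at its end, in the units of the state.
- get_obs(): the state, without advancing time (a new reading comes with each control period).
- camera(name): name is "scene" or "top" or "wrist"; returns the picture (384x512x3 uint8, blue, green, red); there is no depth.
- camera_params(name): a dict with "fx", "fy", "cx", "cy" (pixels), "rvec" (rotation vector, rad) and "tvec" (3), from world to camera coordinates, as OpenCV has them; the wrist camera has in their place "hand_eye" (4x4, takes a point from camera to tool coordinates, whose origin is the TCP and whose axes are the flange's). Camera axes: x right, y down, z forward; pixel columns grow to the right and rows downward; lengths in m; the calibration is good to about 2 mm. A picture is of the moment at which its call begins: read the wrist's pose just before it. camera_params takes no time and is no camera call.
- hand_in(): hands the job in; it is judged then, once.
The state is a dict: "time": time; "joints": joint angles; "dq": joint speeds; "effort": joint torques, N m; "tool_pos": TCP position; "tool_rot": TCP orientation; "contact_force": force on the tool from outside, world axes, zero at the start; "wrist_torque": the same for the moment, N m; "gripper_width": opening from 0.0 (shut) to 1.0 (fully open); "grasp_force": force on a finger pad.
Only numpy, scipy, OpenCV 4.12 (cv2) and the standard library are available. Lean on these libraries where they do the work, as an engineer would, in place of code of your own. Each camera call takes 0.05 s, during which the arm holds its last target. There are 200 camera calls.

## Working session

There is one attempt and no reset: what is moved stays moved. The work goes in short steps, Python scripts to look and compute and a shell command to move; the robot and the scene stay as the last step left them, time stands still between calls to the robot, and variables do not carry over. Pictures are saved under pics/ and viewed, at most 11 in all, crops included, and the job is handed in when it is done.

```bash
mkdir -p pics
python3 - <<'E'
from rig import *
import cv2
o=get_obs();print(o['tool_pos'],o['tool_rot'],o['time'],o['gripper_width'])
for n in("scene","top"):
    cv2.imwrite(f"pics/{n}0.png",camera(n));p=camera_params(n);print(n,p)
print(camera_params("wrist"))
E
```

```text
[ 0.23792591 -0.52306387  0.40350442] [-1.15096630e-03  9.77314177e-01  2.11791564e-01 -8.38104269e-05] 0.0 0.9997959927534369
scene {'fx': 349.55979168030683, 'fy': 349.55979168030683, 'cx': 263.875366790769, 'cy': 187.6953334821039, 'rvec': array([ 2.30875202,  1.03909861, -0.33516617]), 'tvec': array([-0.41542114, -0.27488553,  1.21761211])}
top {'fx': 411.8984325794754, 'fy': 411.8984325794754, 'cx': 260.07248641498074, 'cy': 194.5707149431092, 'rvec': array([ 2.12750369, -2.16027851,  0.10797762]), 'tvec': array([0.04218054, 0.57829047, 1.02762995])}
{'fx': 335.82740881076376, 'fy': 335.82740881076376, 'cx': 253.22314685889936, 'cy': 186.7863774667473, 'hand_eye': array([[ 1.52116757e-03, -9.59958027e-01, -2.80139737e-01,
         7.01723787e-02],
       [ 9.99998777e-01,  1.35836466e-03,  7.75301133e-04,
         4.27229284e-04],
       [-3.63724627e-04, -2.80140574e-01,  9.59958919e-01,
         2.97385806e-02],
       [ 0.00000000e+00,  0.00000000e+00,  0.00000000e+00,
         1.00000000e+00]])}
```

View pics/top0.png

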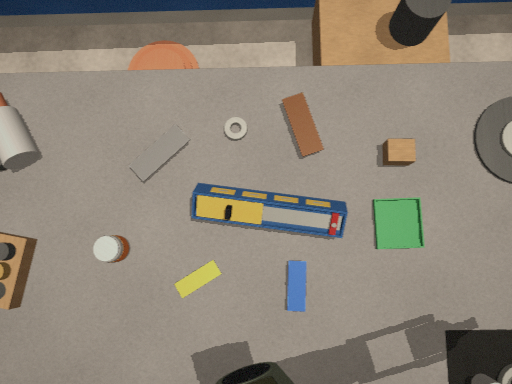

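View pics/scene0.png

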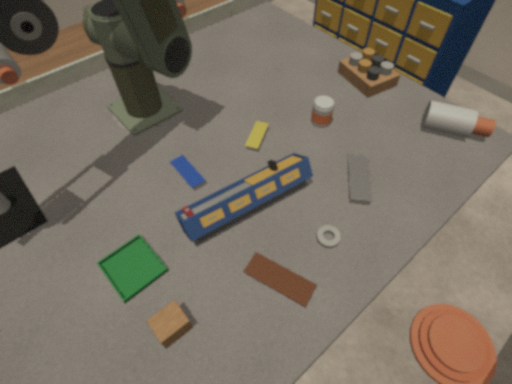

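Top view: yellow candidates are the cover with its black tab on the case at (229,210), a small loose yellow strip at (198,279) and the yellow labels on the case at (222–318,190–203). I choose the large plate with the tab. Green tray at (399,223), red stop at (335,224), filter at (111,249), bearing at (235,128), carton at (399,152).

Run:
```python
import cv2
i=cv2.imread("pics/top0.png")[175:255,180:360]
cv2.imwrite("pics/c1.png",cv2.resize(i,None,fx=4.4,fy=4.4,interpolation=cv2.INTER_CUBIC))
i=cv2.imread("pics/scene0.png")[140:250,165:325]
cv2.imwrite("pics/c2.png",cv2.resize(i,None,fx=5,fy=5,interpolation=cv2.INTER_CUBIC))
```

```text
(no output)
```

View pics/c1.png

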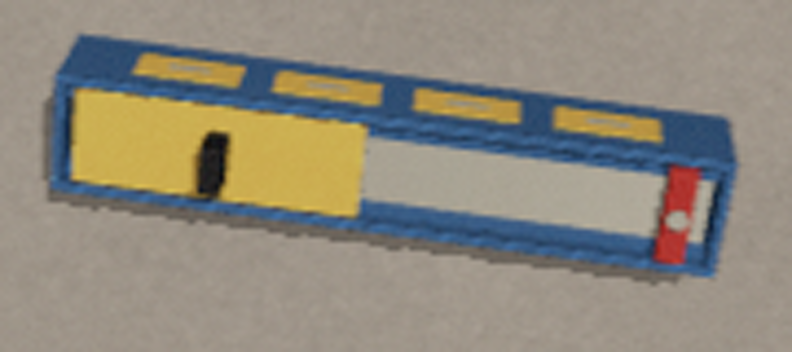

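View pics/c2.png

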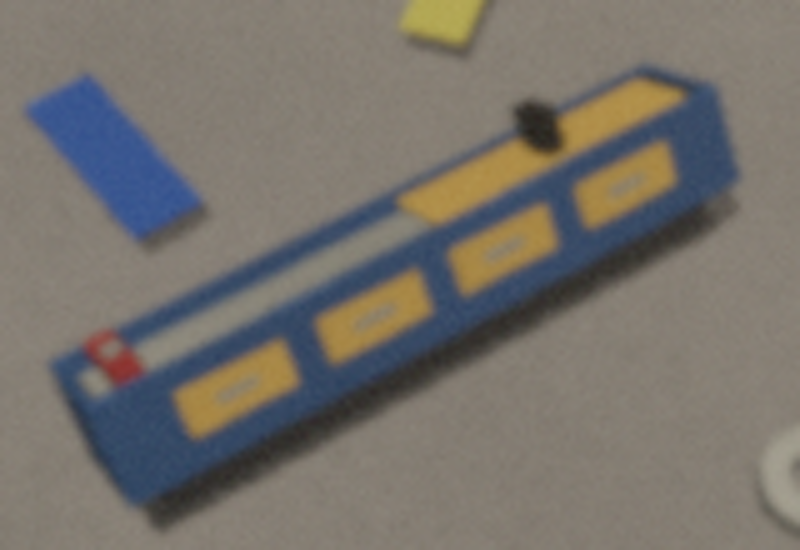

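The crop confirms the choice: one large yellow plate with a black tab (212,165 in the crop) against the lips. The stop is at (676,215), with about 290 crop px of free deck to it. I'll fit the case pose from these corners.

```bash
cat > h.py <<'E'
import numpy as np,cv2
from scipy.optimize import least_squares
from scipy.spatial.transform import Rotation as R
from rig import *
P={n:camera_params(n) for n in("scene","top","wrist")}
def K(p): return np.array([[p['fx'],0,p['cx']],[0,p['fy'],p['cy']],[0,0,1]])
def proj(n,X): p=P[n]; return cv2.projectPoints(np.array(X,float).reshape(-1,3),p['rvec'],p['tvec'],K(p),None)[0][:,0]
def back(n,uv,z):
    p=P[n];Rm=cv2.Rodrigues(p['rvec'])[0];c=-Rm.T@p['tvec']
    d=Rm.T@np.linalg.inv(K(p))@np.array([uv[0],uv[1],1.]);return c+d*(z-c[2])/d[2]
def slope(u,y,n): return np.array([.848*u-.53*n,y,.026+.53*u+.848*n])
def cw(c,X): return R.from_euler('z',c[2]).apply(X)+[c[0],c[1],0]   # case->world
def Rn(yaw,tilt=np.arcsin(.53),sgn=1): # tool rot: z=-n, y along case y*sgn
    n=np.array([-.53,0,.848]);z=-n;y=np.array([0,sgn,0.]);x=np.cross(y,z)
    return R.from_euler('z',yaw)*R.from_matrix(np.c_[x,y,z])
def tool():
    o=get_obs();q=o['tool_rot'];return np.array(o['tool_pos']),R.from_quat([q[1],q[2],q[3],q[0]])
def goto(p,Rt):  # moves in present tool axes
    p0,R0=tool();rv=(R0.inv()*Rt).as_rotvec(degrees=True)
    return np.round(R0.inv().apply(p-p0)*1000,1),np.round(rv,1)
E
python3 - <<'E'
from h import *
T=lambda a,b:np.array([180+(a+.5)/4.4-.5,175+(b+.5)/4.4-.5])
S=lambda a,b:np.array([165+(a+.5)/5-.5,140+(b+.5)/5-.5])
def res(q):
    x,y,w,sc,ss,uf,ur,xb=q;c=(x,y,w);r=[]
    def a(n,px,X,k=1): r.extend(k*(proj(n,cw(c,X)[None])[0]-px))
    for X,t,s in[((.03,.083),(72,90),(687,98)),((-.03,.083),(72,181),(640,78)),((.03,-.083),(368,126),(437,222)),((-.03,-.083),(360,216),(400,203))]:
        X=slope(X[0],X[1]+sc,.05);a("top",T(*t),X);a("scene",S(*s),X,.5)
    for X,t in[((.029,.008),(670,166)),((.029,-.008),(700,168)),((-.029,.008),(653,261)),((-.029,-.008),(683,263))]:
        a("top",T(*t),slope(X[0],X[1]+ss,.058))
    for u,yy,t,s in[(uf,.182,(50,188),(640,68)),(uf,-.202,(715,272),(55,362)),(ur,.182,(62,75),(715,88)),(ur,-.202,(735,160),None)]:
        X=slope(u,yy,.054);a("top",T(*t),X)
        if s:a("scene",S(*s),X,.5)
    a("scene",S(130,503),np.array([xb,-.202,0]),.5);a("scene",S(740,183),np.array([xb,.182,0]),.5)
    return r
f=least_squares(res,[.5,0,0,.09,-.18,-.035,.035,.04],loss='soft_l1')
print(np.round(f.x,4),np.round(np.reshape(f.fun,(-1,2)),1).tolist())
i=cv2.imread("pics/top0.png");h=cv2.cvtColor(i,cv2.COLOR_BGR2HSV)
m=cv2.inRange(h,(45,120,50),(75,255,255));k=max(cv2.findContours(m,0,2)[0],key=cv2.contourArea)
rc=cv2.minAreaRect(k);B=np.array([back("top",b,.016) for b in cv2.boxPoints(rc)]);print("tray",B.mean(0),np.round(B,3).tolist())
for n,uv,z in[("filter",(107,249),.085),("bearing",(235,128),.018),("carton",(399,148),.055)]:print(n,back("top",uv,z))
E
```

```text
[ 0.5533  0.0216 -0.138   0.0862 -0.1743 -0.0345  0.0374  0.0074] [[0.7, -0.5], [0.6, -0.1], [0.1, 0.1], [-0.5, 0.1], [-0.2, -0.6], [0.5, 0.6], [-0.6, 0.2], [-0.7, -0.1], [0.1, 0.5], [-0.1, 0.9], [0.1, -0.5], [-0.2, -0.2], [-0.3, 0.2], [0.6, -0.5], [-0.1, -0.1], [-0.8, 0.4], [-2.4, 0.3], [0.3, -0.4], [0.5, -0.1], [-0.9, 0.7], [-3.5, 0.9]]
tray [ 0.50701545 -0.37675161  0.016     ] [[0.563, -0.349, 0.016], [0.571, -0.376, 0.016], [0.451, -0.404, 0.016], [0.443, -0.378, 0.016]]
filter [0.44467224 0.40925962 0.085     ]
bearing [0.76303979 0.09885364 0.018     ]
carton [ 0.69047301 -0.32372858  0.055     ]
```

Run:
```python
from h import *
c=(.5533,.0216,-.138)
print("traycentre",back("top",(399,223.5),.01))
p0,R0=tool();print(R0.as_matrix().round(2).tolist())
for s in(1,-1):
    Rt=Rn(-.138,sgn=s);p=cw(c,slope(0,.0862,.046+.10+.173));print(s,p,*goto(p,Rt))
```

```text
traycentre [ 0.50022838 -0.3268633   0.01      ]
[[0.91, 0.41, -0.0], [0.41, -0.91, 0.0], [0.0, -0.0, -1.0]]
1 [0.39769521 0.13023818 0.296512  ] [ 415.9 -528.4  108.4] [ -41.   -12.  -142.7]
-1 [0.39769521 0.13023818 0.296512  ] [ 415.9 -528.4  108.4] [-9.2 31.2 31.5]
```

```bash
python3 -m handwheel '[[[0,0,0,0.012,-0.015,0,0.5],[0,0,0,0.024,-0.031,0,0.5],[0,0,0,0.024,-0.031,0,0.5],[0,0,0,0.024,-0.031,0,0.5],[0,0,0,0.024,-0.031,0,0.5],[0,0,0,0.024,-0.031,0,0.5],[0,0,0,0.024,-0.031,0,0.5],[0,0,0,0.024,-0.031,0,0.5],[0,0,0,0.024,-0.031,0,0.5],[0,0,0,0.024,-0.031,0,0.5]]]' 30
python3 -m handwheel '[[[0,0,0,0.024,-0.031,0,0.5],[0,0,0,0.024,-0.031,0,0.5],[0,0,0,0.024,-0.031,0,0.5],[0,0,0,0.024,-0.031,0,0.5],[0,0,0,0.024,-0.031,0,0.5],[-1.5,5.2,5.2,0,0,0,0.5],[-1.5,5.2,5.2,0,0,0,0.5],[-1.5,5.2,5.2,0,0,0,0.5],[-1.5,5.2,5.2,0,0,0,0.5],[-1.5,5.2,5.2,0,0,0,0.5]]]'
python3 - <<'E'
from h import *
c=(.5533,.0216,-.138)
print(*goto(cw(c,slope(0,.0862,.046+.10+.173)),Rn(-.138,sgn=-1)),get_obs()['contact_force'],get_obs()['joints'])
E
```

```text
time: 0.93
tool_pos: [0.3235, -0.1595, 0.4043]
tool_rot: [-0.0, 0.977, 0.211, 0.0]
contact_force: [1.3, 0.4, -0.5]
gripper_width: 0.496
grasp_force: 0.0
time: 1.77
tool_pos: [0.3686, 0.0297, 0.4043]
tool_rot: [0.015, 0.975, -0.008, 0.223]
contact_force: [-0.6, 0.4, -0.1]
gripper_width: 0.5
grasp_force: 0.0
[ -21.7 -103.9  106.4] [-1.9  6.1  6.5] [-0.59166108  0.41679528 -0.07172915] [-0.17178513 -0.41662479  2.13410883  0.05112466  0.97612759  1.39741438]
```

```bash
python3 -m handwheel '[[[-1.9,6.1,6.5,0,0,0,0.5],[0,0,0,0.006,-0.026,0.01,0.5],[0,0,0,0.006,-0.026,0.01,0.5],[0,0,0,0.006,-0.026,0.01,0.5],[0,0,0,0.006,-0.026,0.01,0.5],[0,0,0,0,0,0,0.5]]]'
python3 - <<'E'
from h import *
c=(.5533,.0216,-.138)
print(*goto(cw(c,slope(0,.0862,.046+.10+.173)),Rn(-.138,sgn=-1)))
print(*tool()); cv2.imwrite("pics/w1.png",camera("wrist"))
# predicted pixels of tab top corners and cover
p,Rt=tool();H=P['wrist']['hand_eye']
def pw(X):
    t=Rt.inv().apply(X-p);q=H[:3,:3].T@(t-H[:3,3]);return (K(P['wrist'])@(q/q[2]))[:2]
for X in[(.015,.007,.076),(.015,-.007,.076),(-.015,.007,.076),(-.015,-.007,.076),(.03,.083,.05),(-.03,.083,.05),(.03,-.083,.05),(-.03,-.083,.05)]:
    print(X,pw(cw(c,slope(X[0],X[1]+.0862,X[2]))).round(0))
E
```

```text
time: 2.27
tool_pos: [0.4218, 0.1309, 0.3801]
tool_rot: [0.017, 0.964, -0.05, 0.261]
contact_force: [0.3, -0.8, 0.1]
gripper_width: 0.499
grasp_force: 0.0
[-62.8   2.7  60.1] [-0.6  1.7  1.8]
[0.42179644 0.1309272  0.38007473] Rotation.from_matrix(array([[ 0.85875174, -0.10603835,  0.50129962],
                            [-0.08814447, -0.99433902, -0.05933347],
                            [ 0.5047534 ,  0.00676593, -0.86323706]]))
(0.015, 0.007, 0.076) [249. 221.]
(0.015, -0.007, 0.076) [265. 222.]
(-0.015, 0.007, 0.076) [248. 252.]
(-0.015, -0.007, 0.076) [263. 252.]
(0.03, 0.083, 0.05) [169. 192.]
(-0.03, 0.083, 0.05) [171. 250.]
(0.03, -0.083, 0.05) [346. 198.]
(-0.03, -0.083, 0.05) [339. 255.]
```

View pics/w1.png

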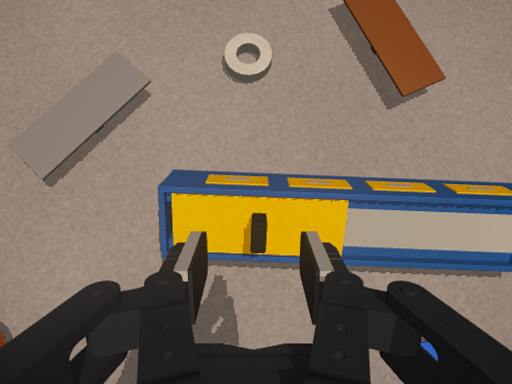

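Wrist view: tab at (259,233), cover corners at (172,194) and (348,199). This matches the prediction to 2 px, so the cover sits about 2 mm further right than the fit says.

```bash
python3 -m handwheel '[[[-0.6,1.7,1.8,0,0,0,0.5],[0,0,0,-0.03,0.002,0.015,0.5],[0,0,0,-0.03,0.002,0.015,0.5],[0,0,0,0,0,0,0.5]]]'
python3 - <<'E'
from h import *
c=(.5533,.0216,-.138)
print(*goto(cw(c,slope(0,.084,.058+.173)),Rn(-.138,sgn=-1)))
E
```

```text
time: 2.65
tool_pos: [0.3787, 0.1275, 0.3154]
tool_rot: [0.022, 0.961, -0.069, 0.266]
contact_force: [-2.6, -0.5, -2.0]
gripper_width: 0.498
grasp_force: 0.0
[  7.6  -4.1 113.6] [ 0.5  1.  -0.1]
```

```bash
python3 -m handwheel '[[[0.5,1,0,0.002,-0.001,0.02,0.5],[0,0,0,0.002,-0.001,0.02,0.5],[0,0,0,0.002,-0.001,0.02,0.5],[0,0,0,0.001,-0.001,0.02,0.5],[0,0,0,0,0,0,0.5],[0,0,0,0,0,0,0.5]]]'
python3 - <<'E'
from h import *
c=(.5533,.0216,-.138)
print(*goto(cw(c,slope(0,.084,.058+.173)),Rn(-.138,sgn=-1)))
E
```

```text
time: 3.15
tool_pos: [0.4359, 0.1258, 0.2608]
tool_rot: [0.017, 0.956, -0.068, 0.284]
contact_force: [0.2, 0.6, 0.1]
gripper_width: 0.501
grasp_force: 0.0
[-14.4   3.3  37.1] [-0.3 -1.1 -0.3]
```

```bash
python3 -m handwheel '[[[-0.3,-1.1,-0.3,-0.007,0.0015,0,0.5],[0,0,0,-0.007,0.0015,0.004,0.5],[0,0,0,0,0,0,0.5],[0,0,0,0,0,0,0.5]]]'
python3 - <<'E'
from h import *
c=(.5533,.0216,-.138)
print(*goto(cw(c,slope(0,.084,.058+.173)),Rn(-.138,sgn=-1)))
E
```

```text
time: 3.48
tool_pos: [0.4246, 0.1248, 0.2499]
tool_rot: [0.019, 0.959, -0.065, 0.275]
contact_force: [-0.2, 0.2, -0.0]
gripper_width: 0.5
grasp_force: 0.0
[ 1.4  0.6 34. ] [-0.1 -0.   0.1]
```

```bash
python3 -m handwheel '[[[0,0,0,0.001,0.0005,0.014,0.5],[0,0,0,0,0,0.012,0.5],[0,0,0,0,0,0.008,0.5],[0,0,0,0,0,0,0.5],[0,0,0,0,0,0,0],[0,0,0,0,0,0,0],[0,0,0,0,0,0,0],[0,0,0,0,0,0,0],[0,0,0,0,0,0,0],[0,0,0,0,0,0,0]]]' 25
python3 - <<'E'
from h import *
c=(.5533,.0216,-.138)
print(*goto(cw(c,slope(0,.084,.058+.173)),Rn(-.138,sgn=-1)))
cv2.imwrite("pics/w2.png",camera("wrist"))
E
```

```text
time: 4.32
tool_pos: [0.4442, 0.122, 0.2222]
tool_rot: [0.019, 0.959, -0.066, 0.276]
contact_force: [-4.9, 0.8, 4.4]
gripper_width: 0.159
grasp_force: 26.2
[-0.6  0.4  0. ] [-0.1 -0.1  0.1]
```

View pics/w2.png

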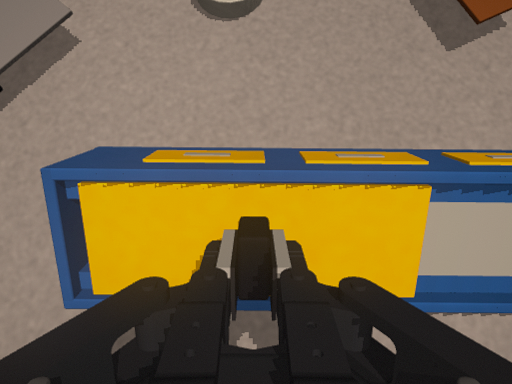

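The fingers hold the tab at (254,255), with the cover edge at (430,230) in the picture. Sliding now, first most of the way.

```bash
python3 -m handwheel '[[[0,0,0,0,0.003,-0.0005,0],[0,0,0,0,0.008,-0.0005,0],[0,0,0,0,0.014,0,0],[0,0,0,0,0.016,0,0],[0,0,0,0,0.016,0,0],[0,0,0,0,0.014,0,0],[0,0,0,0,0.008,0,0],[0,0,0,0,0.003,0,0],[0,0,0,0,0,0,0],[0,0,0,0,0,0,0]]]'
python3 - <<'E'
from h import *
c=(.5533,.0216,-.138)
print(*goto(cw(c,slope(0,.084,.058+.173)),Rn(-.138,sgn=-1)))
E
```

```text
time: 5.2
tool_pos: [0.4325, 0.0405, 0.2224]
tool_rot: [0.019, 0.959, -0.066, 0.275]
contact_force: [0.2, -1.2, -0.9]
gripper_width: 0.157
grasp_force: 25.0
[ -0.3 -81.9   0.4] [-0.  -0.   0.1]
```

```bash
python3 -m handwheel '[[[0,0,0,0,0.004,0,0],[0,0,0,0,0.01,0,0],[0,0,0,0,0.013,0,0],[0,0,0,0,0.013,0,0],[0,0,0,0,0.012,0,0],[0,0,0,0,0.007,0,0],[0,0,0,0,0.003,0,0],[0,0,0,0,0,0,0],[0,0,0,0,0,0,0]]]'
python3 - <<'E'
from h import *
c=(.5533,.0216,-.138)
print(*goto(cw(c,slope(0,.084,.058+.173)),Rn(-.138,sgn=-1)))
cv2.imwrite("pics/w3.png",camera("wrist"))
E
```

```text
time: 5.95
tool_pos: [0.4238, -0.0204, 0.2226]
tool_rot: [0.019, 0.959, -0.065, 0.275]
contact_force: [-6.9, -2.6, 5.6]
gripper_width: 0.156
grasp_force: 26.3
[ 1.000e-01 -1.435e+02  8.000e-01] [-0.1 -0.   0.2]
```

View pics/w3.png

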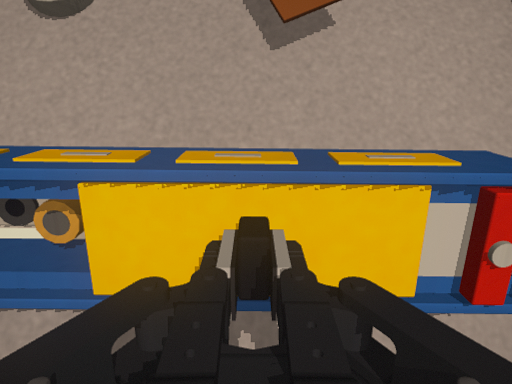

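The cover slides well. The red stop's left face is at about (470,245) and the cover's edge at about (422,245), so roughly 22 mm remain. The brass bush at (59,221) is in the pocket nearest the deck (y=49), and a washer shows at (18,208). Next I creep in and feel for contact.

```bash
python3 -m handwheel '[[[0,0,0,0,0.003,-0.0005,0],[0,0,0,0,0.005,0,0],[0,0,0,0,0.004,0,0],[0,0,0,0,0.002,0,0],[0,0,0,0,0.0015,0,0],[0,0,0,0,0.001,0,0],[0,0,0,0,0,0,0],[0,0,0,0,0,0,0]]]'
python3 -m handwheel '[[[0,0,0,0,0.001,0,0],[0,0,0,0,0.001,0,0]]]'
python3 - <<'E'
from h import *
c=(.5533,.0216,-.138)
print(*goto(cw(c,slope(0,.084,.058+.173)),Rn(-.138,sgn=-1)))
E
```

```text
time: 6.67
tool_pos: [0.4214, -0.037, 0.2227]
tool_rot: [0.019, 0.959, -0.065, 0.275]
contact_force: [-0.8, 0.7, -1.4]
gripper_width: 0.157
grasp_force: 25.0
time: 6.83
tool_pos: [0.4212, -0.039, 0.2229]
tool_rot: [0.019, 0.959, -0.065, 0.275]
contact_force: [-1.1, -0.1, -1.7]
gripper_width: 0.157
grasp_force: 25.0
[  -0.2 -162.2    1. ] [-0.1 -0.   0.1]
```

```bash
python3 -m handwheel '[[[0,0,0,0,0.0008,0,0],[0,0,0,0,0.0008,0,0],[0,0,0,0,0.0008,0,0]]]'
python3 -m handwheel '[[[0,0,0,0,0.0007,0,0],[0,0,0,0,0.0007,0,0]]]'
```

```text
time: 7.08
tool_pos: [0.421, -0.0415, 0.223]
tool_rot: [0.019, 0.959, -0.066, 0.276]
contact_force: [-0.4, 0.8, -1.9]
gripper_width: 0.159
grasp_force: 24.9
time: 7.25
tool_pos: [0.4208, -0.0429, 0.223]
tool_rot: [0.019, 0.959, -0.066, 0.276]
contact_force: [-1.0, -0.2, -1.5]
gripper_width: 0.154
grasp_force: 24.9
```

```bash
python3 -m handwheel '[[[0,0,0,0,0.0006,0,0],[0,0,0,0,0.0006,0,0]]]'
```

```text
time: 7.42
tool_pos: [0.4206, -0.0441, 0.223]
tool_rot: [0.019, 0.959, -0.066, 0.276]
contact_force: [0.3, -0.2, -1.8]
gripper_width: 0.154
grasp_force: 24.9
```

```bash
python3 -m handwheel '[[[0,0,0,0,0.0006,0,0],[0,0,0,0,0.0006,0,0]]]'
```

```text
time: 7.58
tool_pos: [0.4206, -0.0449, 0.2231]
tool_rot: [0.018, 0.959, -0.066, 0.275]
contact_force: [0.6, 6.6, 1.0]
gripper_width: 0.159
grasp_force: 25.2
```

```bash
python3 -m handwheel '[[[0,0,0,0,0.0006,0,0],[0,0,0,0,0.0006,0,0]]]'
```

```text
time: 7.75
tool_pos: [0.4205, -0.0453, 0.2232]
tool_rot: [0.017, 0.959, -0.066, 0.275]
contact_force: [2.3, 13.4, 1.8]
gripper_width: 0.156
grasp_force: 25.4
```

```bash
python3 -m handwheel '[[[0,0,0,0,0.0006,0,0],[0,0,0,0,0.0006,0,0]]]'
```

```text
time: 7.92
tool_pos: [0.4204, -0.0457, 0.2234]
tool_rot: [0.016, 0.959, -0.065, 0.275]
contact_force: [2.0, 17.9, 3.3]
gripper_width: 0.161
grasp_force: 25.7
```

Firmly home: the force rose to 18 N while the motion stalled. Releasing and backing out.

```bash
python3 -m handwheel '[[[0,0,0,0,0,0,0],[0,0,0,0,0,0,0.5],[0,0,0,0,0,0,0.5],[0,0,0,0,0,0,0.5],[0,0,0,0,0,0,0.5],[0,0,0,0,0,-0.008,0.5],[0,0,0,0,0,-0.02,0.5],[0,0,0,0,0,-0.02,0.5],[0,0,0,0,0,-0.02,0.5],[0,0,0,0,0,-0.012,0.5]]]'
python3 -m handwheel '[[[0,0,0,0,-0.01,-0.01,0.5],[0,0,0,0,-0.03,-0.02,0.5],[0,0,0,0,-0.03,0,0.5],[0,0,0,0,-0.03,0,0.5],[0,0,0,0,-0.025,0,0.5],[0,0,0,0,-0.01,0,0.5],[0,0,0,0,0,0,0.5],[0,0,0,0,0,0,0.5]]]'
python3 - <<'E'
from h import *
c=(.5533,.0216,-.138)
print(*goto(cw(c,slope(0,.049,.009+.173)),Rn(-.138,sgn=-1)))
cv2.imwrite("pics/w4.png",camera("wrist"))
p,Rt=tool();H=P['wrist']['hand_eye']
def pw(X):
    t=Rt.inv().apply(X-p);q=H[:3,:3].T@(t-H[:3,3]);return (K(P['wrist'])@(q/q[2]))[:2]
for X in[(0,.049,.028),(0,.089,.004),(0,.129,.004),(.03,-.002,.05),(-.03,-.002,.05)]: print(X,pw(cw(c,slope(*X))).round(0))
E
```

```text
time: 8.75
tool_pos: [0.3777, -0.0421, 0.2922]
tool_rot: [0.019, 0.959, -0.066, 0.277]
contact_force: [-0.4, -1.0, 0.1]
gripper_width: 0.501
grasp_force: 0.0
time: 9.42
tool_pos: [0.3806, 0.0943, 0.3161]
tool_rot: [0.019, 0.959, -0.065, 0.275]
contact_force: [-0.0, -0.3, -0.2]
gripper_width: 0.502
grasp_force: 0.0
[ -0.4  -0.5 160. ] [-0.1 -0.1  0.2]
(0, 0.049, 0.028) [251. 174.]
(0, 0.089, 0.004) [209. 168.]
(0, 0.129, 0.004) [166. 168.]
(0.03, -0.002, 0.05) [316. 144.]
(-0.03, -0.002, 0.05) [312. 216.]
```

View pics/w4.png

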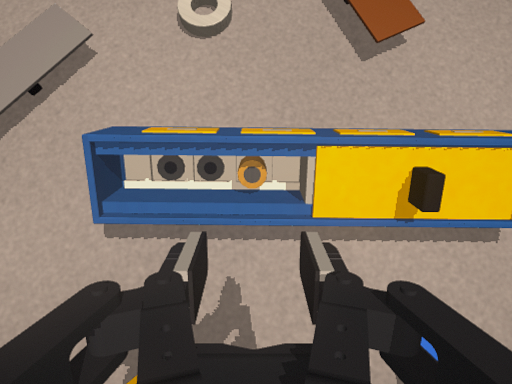

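Wrist view: bush top at (252,174), predicted (251,174). Washers at (171,168) and (210,168), cover parked with its edge at (314,180). Descending along the pocket normal.

```bash
python3 -m handwheel '[[[0,0,0,0,0,0.01,0.5],[0,0,0,0,0,0.02,0.5],[0,0,0,0,0,0.025,0.5],[0,0,0,0,0,0.02,0.5],[0,0,0,0,0,0.015,0.5],[0,0,0,0,0,0.01,0.5],[0,0,0,0,0,0,0.5],[0,0,0,0,0,0,0.5]]]'
python3 - <<'E'
from h import *
c=(.5533,.0216,-.138)
print(*goto(cw(c,slope(0,.049,.007+.173)),Rn(-.138,sgn=-1)))
E
```

```text
time: 10.13
tool_pos: [0.4331, 0.0857, 0.2309]
tool_rot: [0.019, 0.959, -0.067, 0.275]
contact_force: [-0.2, -0.7, 0.5]
gripper_width: 0.501
grasp_force: 0.0
[-0.2 -2.1 61.5] [ 0.  0. -0.]
```

```bash
python3 -m handwheel '[[[0,0,0,0,-0.002,0.008,0.5],[0,0,0,0,0,0.013,0.5],[0,0,0,0,0,0.013,0.5],[0,0,0,0,0,0.01,0.5],[0,0,0,0,0,0.007,0.5],[0,0,0,0,0,0.005,0.5],[0,0,0,0,0,0.003,0.5],[0,0,0,0,0,0,0.5],[0,0,0,0,0,0,0.5]]]'
python3 - <<'E'
from h import *
c=(.5533,.0216,-.138)
print(*goto(cw(c,slope(0,.049,.007+.173)),Rn(-.138,sgn=-1)))
E
```

```text
time: 10.88
tool_pos: [0.4646, 0.0846, 0.1818]
tool_rot: [0.019, 0.959, -0.066, 0.276]
contact_force: [-0.1, -0.3, -0.1]
gripper_width: 0.496
grasp_force: 0.0
[-0.7  1.2  3.3] [-0.1 -0.1  0.1]
```

```bash
python3 -m handwheel '[[[0,0,0,-0.0005,0.001,0.003,0.5],[0,0,0,0,0,0,0.3],[0,0,0,0,0,0,0],[0,0,0,0,0,0,0],[0,0,0,0,0,0,0],[0,0,0,0,0,0,0],[0,0,0,0,0,0,0],[0,0,0,0,0,0,0]]]' 35
python3 -m handwheel '[[[0,0,0,0,0,-0.005,0],[0,0,0,0,0,-0.01,0],[0,0,0,0,0,-0.015,0],[0,0,0,0,0,-0.02,0],[0,0,0,0,0,-0.025,0],[0,0,0,0,0,-0.025,0],[0,0,0,0,0,-0.02,0],[0,0,0,0,0,-0.01,0],[0,0,0,0,0,0,0],[0,0,0,0,0,0,0]]]'
python3 - <<'E'
from h import *
cv2.imwrite("pics/w5.png",camera("wrist"))
i=camera("top");cv2.imwrite("pics/t5.png",i)
h=cv2.cvtColor(i,cv2.COLOR_BGR2HSV);m=cv2.inRange(h,(45,80,40),(80,255,255));m[:,:340]=0
m=cv2.morphologyEx(m,cv2.MORPH_CLOSE,np.ones((9,9)))
k=max(cv2.findContours(m,0,2)[0],key=cv2.contourArea);rc=cv2.minAreaRect(k)
B=np.array([back("top",b,.012) for b in cv2.boxPoints(rc)]);print(rc,B.mean(0),B.round(3).tolist())
E
```

```text
time: 11.55
tool_pos: [0.4655, 0.0835, 0.1788]
tool_rot: [0.019, 0.959, -0.066, 0.276]
contact_force: [-4.2, -0.1, 5.8]
gripper_width: 0.291
grasp_force: 34.3
time: 12.38
tool_pos: [0.3971, 0.0929, 0.2892]
tool_rot: [0.019, 0.959, -0.065, 0.276]
contact_force: [0.1, -0.1, -0.6]
gripper_width: 0.288
grasp_force: 34.6
((398.0362243652344, 222.94091796875), (49.69403076171875, 48.73320388793945), 87.79740142822266) [ 0.50210129 -0.32377129  0.012     ] [[0.565, -0.262, 0.012], [0.568, -0.388, 0.012], [0.439, -0.385, 0.012], [0.436, -0.26, 0.012]]
```

View pics/w5.png

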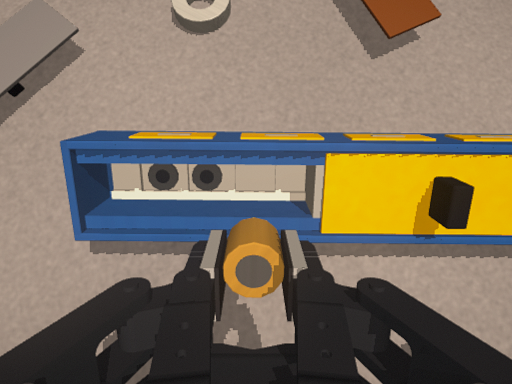

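Wrist view: the bush is held straight, bore face at (253,270), its pocket is empty, the washers are still at (163,176) and (207,177), and the cover is still parked. Carrying to the tray, centre about (0.502,-0.324).

Run:
```python
from h import *
p,Rt=tool();z=np.array([0,0,-1.]);y=Rt.as_matrix()[:,1].copy();y[2]=0;y/=np.linalg.norm(y)
D=R.from_matrix(np.c_[np.cross(y,z),y,z])
a,b=goto(np.array([.502,-.324,.35]),D);print(a,b,a/14)
```

```text
[169.2 398.6  32.6] [  0. -32.   0.] [12.08571429 28.47142857  2.32857143]
```

```bash
python3 -m handwheel '[[[0,0,0,0.012,0.008,-0.014,0],[0,0,0,0.02,0.016,-0.014,0],[0,0,0,0.012,0.027,0.003,0],[0,0,0,0.012,0.029,0.003,0],[0,0,0,0.012,0.029,0.003,0],[0,0,0,0.012,0.029,0.003,0],[0,0,0,0.012,0.029,0.006,0],[0,0,0,0.012,0.029,0.006,0],[0,0,0,0.012,0.029,0.006,0],[0,0,0,0.012,0.029,0.006,0]]]'
python3 -m handwheel '[[[0,0,0,0.012,0.029,0.006,0],[0,0,0,0.012,0.029,0.006,0],[0,0,0,0.012,0.029,0.006,0],[0,0,0,0.008,0.029,0.006,0],[0,0,0,0,0.028,0,0],[0,0,0,0,0.02,0,0],[0,0,0,0,0.01,0,0],[0,0,0,0,0,0,0],[0,0,0,0,0,0,0]]]'
python3 -m handwheel '[[[0,-4,0,0,0,0,0],[0,-6,0,0,0,0,0],[0,-6,0,0,0,0,0],[0,-6,0,0,0,0,0],[0,-6,0,0,0,0,0],[0,-4,0,0,0,0,0],[0,0,0,0,0,0,0],[0,0,0,0,0,0,0]]]'
cat > g.py <<'E'
from h import *
p,Rt=tool();z=np.array([0,0,-1.]);y=Rt.as_matrix()[:,1].copy();y[2]=0;y/=np.linalg.norm(y)
print(*goto(np.array([.502,-.324,.184]),R.from_matrix(np.c_[np.cross(y,z),y,z])))
E
python3 g.py
```

```text
time: 13.32
tool_pos: [0.4744, -0.1762, 0.3482]
tool_rot: [0.018, 0.959, -0.066, 0.274]
contact_force: [-1.0, -0.4, -1.2]
gripper_width: 0.289
grasp_force: 34.6
time: 14.07
tool_pos: [0.5, -0.3533, 0.3514]
tool_rot: [0.018, 0.959, -0.066, 0.275]
contact_force: [0.7, 0.6, -0.9]
gripper_width: 0.284
grasp_force: 34.6
time: 14.73
tool_pos: [0.5009, -0.3518, 0.3524]
tool_rot: [-0.0, 0.998, -0.067, 0.001]
contact_force: [0.2, -0.1, -1.0]
gripper_width: 0.291
grasp_force: 34.6
[ -3.1 -27.5 168.5] [-0.1 -0.1 -0. ]
```

```bash
python3 -m handwheel '[[[0,0,0,-0.001,-0.009,0.01,0],[0,0,0,-0.001,-0.009,0.02,0],[0,0,0,-0.001,-0.009,0.025,0],[0,0,0,0,0,0.025,0],[0,0,0,0,0,0.025,0],[0,0,0,0,0,0.02,0],[0,0,0,0,0,0.013,0],[0,0,0,0,0,0.008,0],[0,0,0,0,0,0,0],[0,0,0,0,0,0,0]]]'
python3 g.py
python3 - <<'E'
from h import *
cv2.imwrite("pics/w6.png",camera("wrist"))
E
```

```text
time: 15.57
tool_pos: [0.5012, -0.3261, 0.2072]
tool_rot: [0.0, 0.998, -0.068, 0.001]
contact_force: [0.6, 0.3, -0.3]
gripper_width: 0.293
grasp_force: 34.6
[ 0.5 -2.2 23.2] [-0.  -0.1 -0. ]
```

View pics/w6.png

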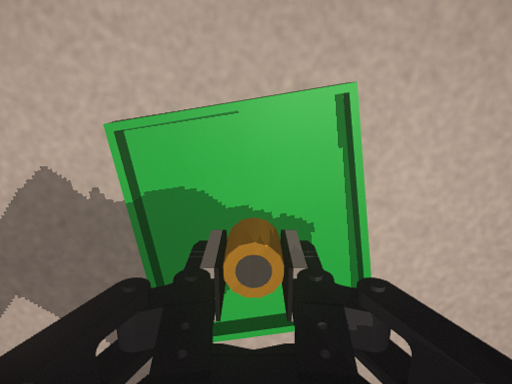

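The bush at (253,260) hangs over the middle of the green tray, whose corners are at (105,124) and (356,83). Lowering slowly until touch.

```bash
python3 -m handwheel '[[[0,0,0,0,0,0.005,0],[0,0,0,0,0,0.006,0],[0,0,0,0,0,0.004,0],[0,0,0,0,0,0.002,0],[0,0,0,0,0,0.001,0],[0,0,0,0,0,0.001,0],[0,0,0,0,0,0,0]]]'
python3 -m handwheel '[[[0,0,0,0,0,0.0006,0],[0,0,0,0,0,0.0006,0],[0,0,0,0,0,0.0006,0]]]'
```

```text
time: 16.2
tool_pos: [0.5011, -0.3262, 0.1877]
tool_rot: [-0.0, 0.998, -0.068, 0.0]
contact_force: [0.1, -0.9, -1.0]
gripper_width: 0.289
grasp_force: 34.6
time: 16.45
tool_pos: [0.5012, -0.3263, 0.1863]
tool_rot: [0.0, 0.998, -0.068, 0.001]
contact_force: [-0.2, 0.5, -0.2]
gripper_width: 0.289
grasp_force: 34.6
```

```bash
python3 -m handwheel '[[[0,0,0,0,0,0.0006,0],[0,0,0,0,0,0.0006,0]]]'
```

```text
time: 16.62
tool_pos: [0.5011, -0.3262, 0.185]
tool_rot: [-0.0, 0.998, -0.068, 0.001]
contact_force: [0.6, 0.4, -0.0]
gripper_width: 0.29
grasp_force: 34.6
```

```bash
python3 -m handwheel '[[[0,0,0,0,0,0.0005,0],[0,0,0,0,0,0.0005,0]]]'
```

```text
time: 16.78
tool_pos: [0.5012, -0.3262, 0.1844]
tool_rot: [-0.0, 0.998, -0.068, 0.001]
contact_force: [-2.3, 1.9, 5.8]
gripper_width: 0.288
grasp_force: 35.1
```

```bash
python3 -m handwheel '[[[0,0,0,0,0,0.0005,0],[0,0,0,0,0,0.0005,0]]]'
```

```text
time: 16.95
tool_pos: [0.5013, -0.3263, 0.1844]
tool_rot: [-0.0, 0.998, -0.068, 0.0]
contact_force: [-3.7, 2.4, 11.5]
gripper_width: 0.284
grasp_force: 35.7
```

```bash
python3 -m handwheel '[[[0,0,0,0,0,0.0004,0],[0,0,0,0,0,0.0004,0]]]'
```

```text
time: 17.12
tool_pos: [0.5013, -0.3263, 0.1843]
tool_rot: [-0.0, 0.998, -0.068, 0.0]
contact_force: [-4.4, 4.2, 15.7]
gripper_width: 0.287
grasp_force: 36.0
```

The bush is standing on the tray floor. I'll relieve the pressure, open and rise.

```bash
python3 -m handwheel '[[[0,0,0,0,0,-0.0007,0],[0,0,0,0,0,-0.0007,0],[0,0,0,0,0,0,0.33],[0,0,0,0,0,0,0.4],[0,0,0,0,0,0,0.55],[0,0,0,0,0,0,0.55],[0,0,0,0,0,0,0.55]]]'
python3 -m handwheel '[[[0,0,0,0,0,-0.005,0.55],[0,0,0,0,0,-0.015,0.55],[0,0,0,0,0,-0.025,0.55],[0,0,0,0,0,-0.03,0.55],[0,0,0,0,0,-0.03,0.55],[0,0,0,0,0,-0.025,0.55],[0,0,0,0,0,-0.015,0.55],[0,0,0,0,0,0,0.55],[0,0,0,0,0,0,0.55]]]'
python3 - <<'E'
from h import *
a=camera("wrist");b=camera("top")[150:270,170:440]
b=cv2.resize(b,(576,256));a=cv2.resize(a,(432,324))
o=np.zeros((590,600,3),np.uint8);o[:324,:432]=a;o[330:586,:576]=b;cv2.imwrite("pics/f.png",o)
E
```

```text
time: 17.7
tool_pos: [0.5011, -0.3262, 0.1832]
tool_rot: [-0.0, 0.998, -0.068, 0.0]
contact_force: [0.7, 0.1, -0.6]
gripper_width: 0.55
grasp_force: 0.0
time: 18.45
tool_pos: [0.5011, -0.3263, 0.3297]
tool_rot: [0.001, 0.998, -0.068, 0.002]
contact_force: [-0.5, -0.2, -0.5]
gripper_width: 0.553
grasp_force: 0.0
```

View pics/f.png

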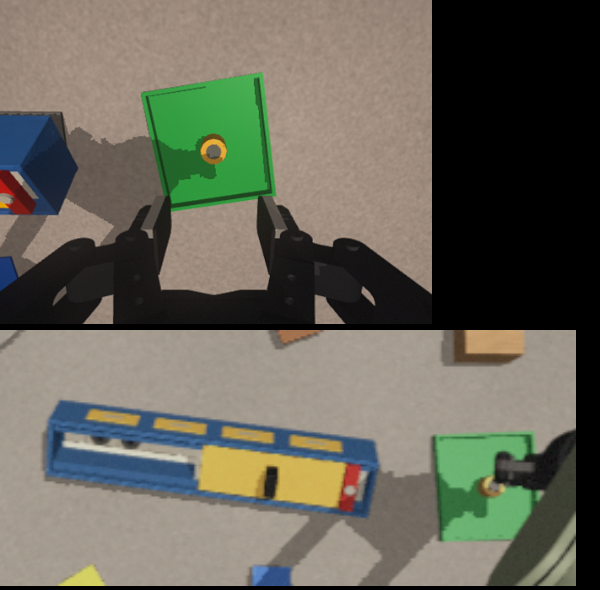

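The bush stands upright in the tray (213,150), the cover touches the red stop (345,485 in the lower part), and the washers remain at (100,440) and (130,443).

```bash
python3 -c "from rig import *;print(hand_in())"
```

```text
the job is handed in; nothing more can be done
None
```

Handed in at about 18.5 s: the cover is parked firmly against the red stop, the bush stands upright in the green tray, both washers are still in their pockets, and the robot never went near the filter, bearing or carton.

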